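# Load the measuring magazine in tray order

### The arm

A 6-joint arm with a two-finger parallel gripper is mounted at the origin on a cart in front of the work surface, level with it; the furniture and walls round the work are solid. World frame = base frame: x ahead of the robot, y to its left, z up, the work surface at z = 0. Lengths are in m, angles in rad, forces in N, time in s.
With the tool pointing down it reaches from about 0.4 to 0.825 m from the base axis. Payload 7 kg.
Tool frame: the origin (TCP) lies at the very end of the fingers, on their centre line; the grasp point (between the pads) lies 19 mm behind it; z points along the fingers, y is the line along which they close (so a half turn about z gives the same grasp; the last joint's range is limited). The gripper opens to 88 mm and grips with 3 to 60 N. Pads are 19 mm wide; open, the fingers measure 130 mm over their backs; the gripper's body (78 mm by 193 mm) begins 47 mm behind the grasp point.
Start: joints at [1.629, 0.359, 0.012, 0, -1.224, -0.288], TCP at [0.154, 0.657, 0.227] pointing down, gripper open.
Joint ranges: [-3.07, 3.07], [-1.43, 2.12], [-1.02, 1.25], [-3.03, 1.67], [-3.05, -0], [-3.03, 3.03]. Speed limits (rad/s): [2.39, 2.39, 3.01, 3.14, 3.14, 3.14].

### API

Orientations are given as [roll, pitch, yaw] about the fixed x, y, z axes, in that order (R = Rz(yaw) Ry(pitch) Rx(roll)).
In Python, from station import arm gives the robot as it stands. The module is installed in compiled form; this text tells all that it offers.
- The arm moves only by the shell command python3 -m crank 'ROWS' [FORCE]. ROWS is JSON, a list of rows, each an object of numbers: "dx", "dy", "dz": the shift along the world's x, y, z in m; "twist": the turn about the world's z in degrees; "grip": the opening, from -1 (shut) to 1 (fully open). A call has exactly 5 rows; each row is the pose to reach, as a shift and turn from the pose commanded when the call began; what a row does not reach only later rows make up. A row lasts 1/12 s, in which the tool goes at most 41.7 mm and 7.16 degrees, less where a joint would pass 70% of its speed; a pose out of reach is approached as far as the arm can. A call with a gripper value outside its range is refused whole. The fingers move at their own pace and stop on an object; FORCE is the grip in N (left out, the last holds). Time passes only in rows, so rows that repeat a pose let the fingers close, or fill a call up. It gives the time, the measured TCP pose, the force, the opening and the grip force at its end, in the units of the state.
- arm.get_state(): the state, without advancing time (a new reading comes with each control period).
- arm.grab_frame(name): name is "scene" or "top" or "wrist"; returns the picture (480x640x3 uint8, red, green, blue); there is no depth.
- arm.get_calibration(name): a dict with "fx", "fy", "cx", "cy" (pixels), "cam_to_world" (4x4, takes a point from camera to world coordinates); the wrist camera has in their place "tool_from_camera" (4x4, takes a point from camera to tool coordinates, whose origin is the TCP and whose axes are the flange's). Camera axes: x right, y down, z forward; pixel columns grow to the right and rows downward; lengths in m; the calibration is good to about 2 mm. A picture is of the moment at which its call begins: read the wrist's pose just before it. get_calibration takes no time and is no camera call.
- arm.job_done(): hands the job in; it is judged then, once.
The state is a dict: "t": time; "q": joint angles; "qd": joint speeds; "joint_efforts": joint torques, N m; "eef_pos": TCP position; "ee_rot": TCP orientation; "force": force on the tool from outside, world axes, zero at the start; "moment": the same for the moment, N m; "width": finger opening in m; "gripper_force": force on a finger pad.
Only numpy, scipy, OpenCV 4.12 (cv2) and the standard library are available. Lean on these libraries where they do the work, as an engineer would, in place of code of your own. Each camera call takes 0.05 s, during which the arm holds its last target. There are 200 camera calls.

### The job

Move the four metal samples from the carrying tray into the pockets of the measuring magazine, keeping their order: the sample next to the tray's loop handle is number one, and the magazine is measured from the pocket next to its docking pins, so number one goes there and the others follow in turn. Leave every sample standing upright as it was, flat on the floor of its pocket, and do not drop any.

Things in the scene. Friction and masses are not known exactly. Their poses are not given: they have to be found in the camera images.
- centre_tall (a point): the tall round metal sample: a plain upright grey steel cylinder, 34 mm across, 45 mm high; its origin is the middle of its height, on its axis, z up. Stands in one of the tray's inserts at the start, its underside 12 mm above the bench. Grasp it above the insert's rim
- centre_medium (a point): the medium round metal sample: an upright grey cylinder, 36 mm across, 28 mm high, two small dark spark marks on top; its origin is the middle of its height, on its axis, z up. Stands in one of the tray's inserts at the start, its underside 12 mm above the bench. Grasp it above the insert's rim
- centre_flat (a point): the flat round metal sample: an upright grey disc, 38 mm across, 16 mm high, a single small dark spot on its top; its origin is the middle of its height, on its axis, z up. Stands in one of the tray's inserts at the start, its underside 12 mm above the bench. Grasp it above the insert's rim (12 mm of it stand out)
- centre_stem (a point): the mushroom-shaped cast sample: a steel disc 38 mm across and 12 mm thick below, with an upright stem 16 mm across on top of it, 36 mm high in all; grasp by the stem; its origin is the middle of its height, on its axis, z up. Stands in one of the tray's inserts at the start, its underside 12 mm above the bench. Grasp it above the insert's rim
- tray: the carrying tray, fixed: a shallow bright aluminium pan 68 x 272 mm holding four square black inserts in a row, with a steel wire loop handle (sticking out 26 mm) at one end only. Origin: middle of the underside, on the bench; its y axis runs along the row towards the loop handle. Places 1 to 4, counted from the loop handle, at y = +0.096, +0.032, -0.032, -0.096 m. Highest point without samples 16 mm
- magazine: the measuring magazine, fixed: a milled aluminium bar 76 x 272 x 16 mm with four round dark-floored pockets in a row, two steel docking pins (18 mm long) at one end and a black pull knob at the other. Origin: middle of the underside, on the bench; its y axis runs along the row towards the docking pins. Pockets 1 to 4, counted from the docking pins, centred at y = +0.096, +0.032, -0.032, -0.096 m; each is 54 mm across and 5 mm deep, floor 11 mm above the bench
- insert_tall: the square black insert, 62 x 62 x 12 mm, bored 37 mm across and 4 mm deep, in which the tall sample stands at the start; fixed in the tray at one of its four places, which differ from start to start. Origin: middle of its underside, 4 mm above the bench; rim 16 mm and floor 12 mm above the bench
- insert_medium: the square black insert, 62 x 62 x 12 mm, bored 39 mm across and 4 mm deep, in which the medium sample stands at the start; fixed in the tray at one of its four places, which differ from start to start. Origin: middle of its underside, 4 mm above the bench; rim 16 mm and floor 12 mm above the bench
- insert_flat: the square black insert, 62 x 62 x 12 mm, bored 41 mm across and 4 mm deep, in which the flat sample stands at the start; fixed in the tray at one of its four places, which differ from start to start. Origin: middle of its underside, 4 mm above the bench; rim 16 mm and floor 12 mm above the bench
- insert_stem: the square black insert, 62 x 62 x 12 mm, bored 41 mm across and 4 mm deep, in which the mushroom-shaped sample stands at the start; fixed in the tray at one of its four places, which differ from start to start. Origin: middle of its underside, 4 mm above the bench; rim 16 mm and floor 12 mm above the bench
Not all that is in view belongs to the job. Leave any blue or orange look-alike of the part that bears centre_flat alone.

How it is judged:
By the outcome, as a careful person would: the job done as asked, in the order asked, and still so for the second after the job is handed in, with the robot touching nothing.
It also fails if it takes over 96 s, if anything falls off the work surface, if the arm or the gripper's body presses on something with over 40 N, if the wrist force passes 120 N, or if a joint passes its speed limit or range.

## Working session

There is one attempt and no reset: what is moved stays moved. The work goes in short steps, Python scripts to look and compute and a shell command to move; the robot and the scene stay as the last step left them, time stands still between calls to the robot, and variables do not carry over. Pictures are saved under pics/ and viewed, at most 14 in all, crops included, and the job is handed in when it is done.

```bash
mkdir -p pics; python3 - <<'E'
from station import arm
import cv2
for n in("scene","top"):
    cv2.imwrite(f"pics/{n}0.png",arm.grab_frame(n)[:,:,::-1])
    c=arm.get_calibration(n);print(n,c)
s=arm.get_state();print(s["t"],s["eef_pos"],s["ee_rot"],s["width"],s["force"])
print(arm.get_calibration("wrist"))
E
```

```text
scene {'fx': 618.9817903266085, 'fy': 618.9817903266085, 'cx': 327.8755376638524, 'cy': 235.3851710017561, 'cam_to_world': array([[ 0.6671049 , -0.58791442,  0.45752342, -0.1161281 ],
       [-0.74478019, -0.51270529,  0.42712497, -0.64651855],
       [-0.01653825, -0.62569155, -0.77989523,  1.13986814],
       [ 0.        ,  0.        ,  0.        ,  1.        ]])}
top {'fx': 531.5260735605344, 'fy': 531.5260735605344, 'cx': 314.49966762815, 'cy': 236.2638995097576, 'cam_to_world': array([[-0.02133057, -0.99810694,  0.05768481,  0.44639389],
       [-0.99953329,  0.02255197,  0.02060626, -0.05831857],
       [-0.02186816, -0.05721834, -0.99812216,  1.0707369 ],
       [ 0.        ,  0.        ,  0.        ,  1.        ]])}
0.1 [0.15367248 0.65683559 0.22572504] [ 3.14013277e+00 -1.17834687e-04 -2.29955596e-01] 0.0876319960210082 [0.76147616 0.14508213 0.78301527]
{'fx': 400.59739945640933, 'fy': 400.59739945640933, 'cx': 314.6899629999305, 'cy': 240.34708203241152, 'tool_from_camera': array([[ 5.06267285e-05, -9.53839699e-01, -3.00316209e-01,
         8.24372482e-02],
       [ 9.99999898e-01,  1.83366448e-04, -4.13815408e-04,
         4.88092952e-04],
       [ 4.49781481e-04, -3.00316157e-01,  9.53839611e-01,
        -1.57893681e-01],
       [ 0.00000000e+00,  0.00000000e+00,  0.00000000e+00,
         1.00000000e+00]])}
```

View pics/top0.png

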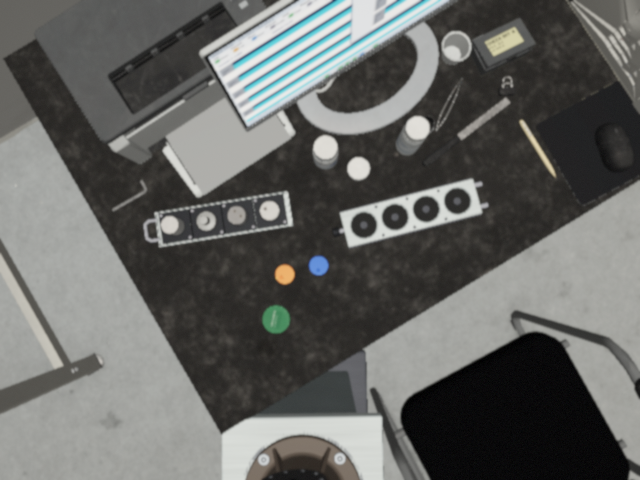

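View pics/scene0.png

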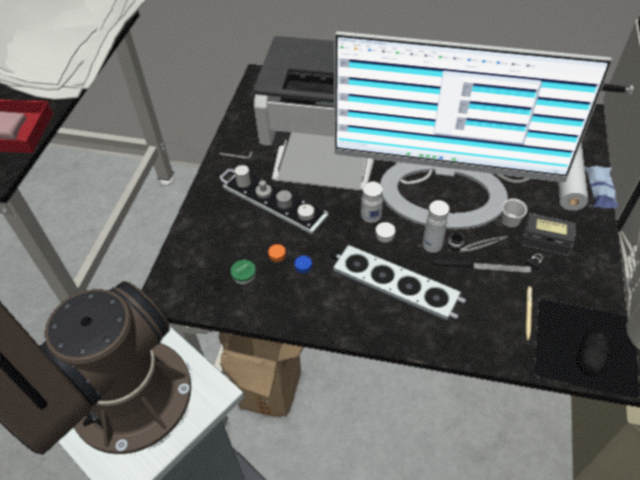

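```bash
cat > h.py <<'E'
import numpy as np,cv2
from station import arm
def ray(c,T,uv,z):
    d=T[:3,:3]@np.array([(uv[0]-c["cx"])/c["fx"],(uv[1]-c["cy"])/c["fy"],1.])
    return T[:3,3]+d*(z-T[2,3])/d[2]
def top(uv,z):
    c=arm.get_calibration("top");return ray(c,c["cam_to_world"],uv,z)
def wristT(s):
    from scipy.spatial.transform import Rotation as R
    T=np.eye(4);T[:3,:3]=R.from_euler("xyz",s["ee_rot"]).as_matrix();T[:3,3]=s["eef_pos"]
    return T@arm.get_calibration("wrist")["tool_from_camera"]
E
python3 - <<'E'
from h import *
im=cv2.imread("pics/top0.png")
f=lambda a:cv2.resize(a,None,fx=4,fy=4,interpolation=cv2.INTER_CUBIC)
cv2.imwrite("pics/crop0.png",np.vstack([f(im[182:254,138:308]),f(im[174:252,325:495])]))
g=cv2.cvtColor(im,cv2.COLOR_BGR2GRAY)
def rect(x0,y0,x1,y1,th,z):
    m=np.zeros_like(g);m[y0:y1,x0:x1]=(g[y0:y1,x0:x1]>th)*255
    m=cv2.morphologyEx(m,cv2.MORPH_OPEN,np.ones((3,3))) if z>.01 else m
    cs,_=cv2.findContours(m,cv2.RETR_EXTERNAL,cv2.CHAIN_APPROX_NONE)
    r=cv2.minAreaRect(max(cs,key=cv2.contourArea) if z>.01 else np.vstack(cs))
    b=cv2.boxPoints(r);P=np.array([top(p,z) for p in b]);print(r,"\n",P.mean(0),np.linalg.norm(P[1]-P[0]),np.linalg.norm(P[2]-P[1]));print(P.round(3))
rect(330,172,495,252,120,.016)
rect(158,186,300,252,120,.008)
m=np.zeros_like(g);m[175:250,340:482]=(g[175:250,340:482]<75)*255
for c in cv2.findContours(m,cv2.RETR_EXTERNAL,cv2.CHAIN_APPROX_NONE)[0]:
    a=cv2.contourArea(c)
    if 250<a<900:
        (x,y),r=cv2.minEnclosingCircle(c);M=cv2.moments(c);p=(M['m10']/a,M['m01']/a);print("pocket",p,r,top(p,.013).round(4))
E
```

```text
((412.1080017089844, 212.0865478515625), (37.52218246459961, 149.59063720703125), 75.57923126220703) 
 [ 0.55108433 -0.23118778  0.016     ] 0.2972350948105723 0.07456464051035752
[[ 0.554 -0.078  0.016]
 [ 0.621 -0.368  0.016]
 [ 0.548 -0.383  0.016]
 [ 0.481 -0.095  0.016]]
((221.63499450683594, 208.87957763671875), (55.8409423828125, 136.47569274902344), 80.88213348388672) 
 [0.56750067 0.1499803  0.008     ] 0.27672605914444703 0.11317876657180517
[[0.605 0.295 0.008]
 [0.642 0.021 0.008]
 [0.53  0.005 0.008]
 [0.493 0.278 0.008]]
pocket (363.5, 224.52716049382715) 11.795888900756836 [ 0.5287 -0.1346  0.013 ]
pocket (394.5955334987593, 216.6426799007444) 11.888649940490723 [ 0.543  -0.1968  0.013 ]
pocket (425.68360181743077, 208.59686080132175) 11.847394943237305 [ 0.5577 -0.259   0.013 ]
pocket (456.9892339544513, 200.63312629399584) 11.926960945129395 [ 0.5721 -0.3215  0.013 ]
```

View pics/crop0.png

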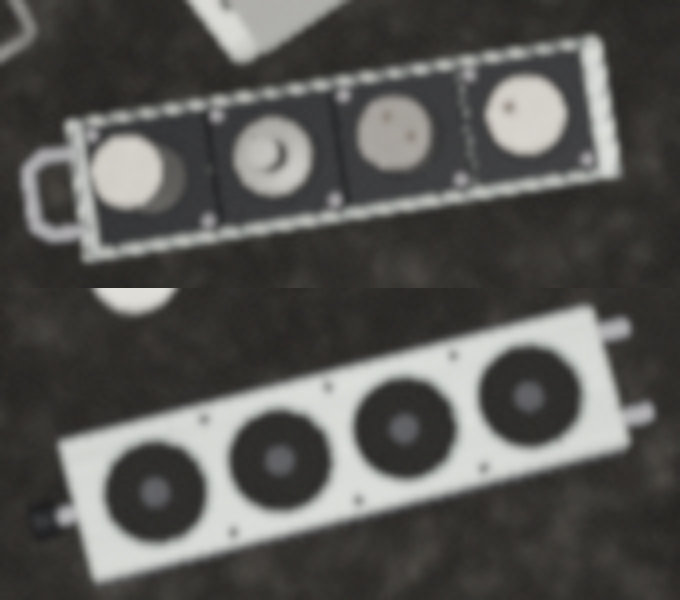

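```bash
python3 - <<'E'
from h import *
im=cv2.imread("pics/scene0.png")[95:235,205:395]
im2=cv2.imread("pics/top0.png")[100:240,95:305]
f=lambda a,w:cv2.resize(a,(w,300),interpolation=cv2.INTER_CUBIC)
cv2.imwrite("pics/crop1.png",np.vstack([cv2.resize(im,(407,300),interpolation=cv2.INTER_CUBIC),cv2.resize(im2,(450,300),interpolation=cv2.INTER_CUBIC)[:,:407]]))
P={}
for n,p,z in(("tall",(170,225),.057),("stem",(206,221),.024),("med",(236.5,215.2),.04),("flat",(269.5,210.75),.028)):
    P[n]=top(p,z);print(n,P[n].round(4))
for c in [(67,122),(597,36),(620,176),(85,260)]: print(top((138+c[0]/4,182+c[1]/4),.014).round(4))
E
```

```text
tall [0.533  0.2402 0.057 ]
stem [0.5421 0.178  0.024 ]
med [0.5506 0.1145 0.04  ]
flat [0.5591 0.051  0.028 ]
[0.5626 0.2836 0.014 ]
[0.5995 0.0162 0.014 ]
[0.5289 0.006  0.014 ]
[0.493  0.2748 0.014 ]
```

View pics/crop1.png

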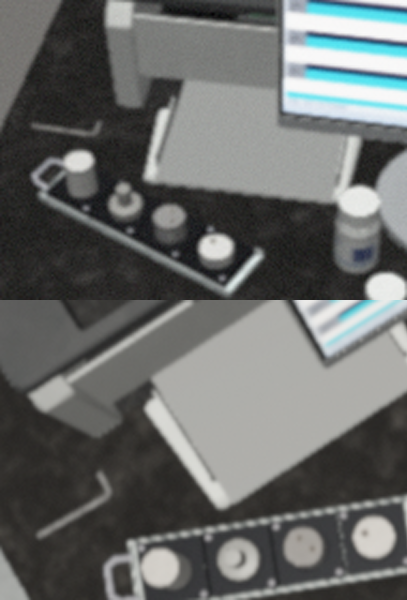

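```bash
python3 - <<'E'
from h import *
c=arm.get_calibration("scene");Ti=np.linalg.inv(c["cam_to_world"])
for n,p,q in(("paper corner",(198.6,197),(274,179)),("printer foot",(142.6,163),(261,145)),("printer col top",(115,143),(258,108))):
    for z in np.arange(0,.2,.02):
        w=top(p,z);v=Ti@np.append(w,1);u=(c["fx"]*v[0]/v[2]+c["cx"],c["fy"]*v[1]/v[2]+c["cy"]);
        e=np.hypot(u[0]-q[0],u[1]-q[1])
        if e<15: print(n,w.round(3),np.round(u),round(e,1))
E
```

```text
paper corner [0.594 0.198 0.   ] [274. 181.] 2.5
paper corner [0.591 0.193 0.02 ] [274. 177.] 1.5
paper corner [0.588 0.189 0.04 ] [274. 173.] 5.7
paper corner [0.585 0.184 0.06 ] [274. 169.] 9.9
paper corner [0.583 0.179 0.08 ] [274. 165.] 14.2
printer foot [0.667 0.313 0.   ] [263. 146.] 2.4
printer foot [0.662 0.306 0.02 ] [263. 143.] 3.2
printer foot [0.658 0.299 0.04 ] [263. 139.] 6.4
printer foot [0.654 0.292 0.06 ] [263. 135.] 10.1
printer foot [0.65  0.285 0.08 ] [263. 131.] 13.9
printer col top [0.7   0.354 0.04 ] [260. 122.] 13.9
printer col top [0.695 0.346 0.06 ] [260. 118.] 10.4
printer col top [0.69  0.338 0.08 ] [260. 115.] 6.8
printer col top [0.685 0.33  0.1  ] [260. 111.] 3.3
printer col top [0.68  0.322 0.12 ] [260. 107.] 2.0
printer col top [0.675 0.314 0.14 ] [260. 103.] 5.3
printer col top [0.67  0.306 0.16 ] [260.  99.] 9.2
printer col top [0.665 0.298 0.18 ] [260.  95.] 13.4
```

```bash
python3 - <<'E'
from h import *
c=arm.get_calibration("scene");Ti=np.linalg.inv(c["cam_to_world"])
for n,p,q in(("mon BL",(245,128),(335,155)),("bot1",(325,145),(372,187)),("bot2",(417,125),(439,208)),("mon low right",(455,4),(575,178))):
    best=[]
    for z in np.arange(0,.5,.01):
        w=top(p,z);v=Ti@np.append(w,1);u=(c["fx"]*v[0]/v[2]+c["cx"],c["fy"]*v[1]/v[2]+c["cy"]);
        best.append((round(np.hypot(u[0]-q[0],u[1]-q[1]),1),*w.round(3)))
    print(n,min(best))
E
```

```text
mon BL (np.float64(2.2), np.float64(0.715), np.float64(0.091), np.float64(0.07))
bot1 (np.float64(2.2), np.float64(0.671), np.float64(-0.061), np.float64(0.1))
bot2 (np.float64(2.5), np.float64(0.696), np.float64(-0.226), np.float64(0.13))
mon low right (np.float64(41.6), np.float64(0.97), np.float64(-0.33), np.float64(0.02))
```

```bash
python3 -m crank '[{"dx":0.03,"dy":-0.03,"dz":0.02,"twist":-7,"grip":1},{"dx":0.06,"dy":-0.06,"dz":0.03,"twist":-14,"grip":1},{"dx":0.09,"dy":-0.09,"dz":0.03,"twist":-21,"grip":1},{"dx":0.12,"dy":-0.12,"dz":0.03,"twist":-28,"grip":1},{"dx":0.15,"dy":-0.15,"dz":0.03,"twist":-35,"grip":1}]' 20
```

```text
t: 0.52
eef_pos: [0.2981, 0.5122, 0.2566]
ee_rot: [3.142, 0.0, -0.846]
force: [1.1, 1.2, 0.2]
width: 0.0879
gripper_force: 0.0
```

```bash
python3 -m crank '[{"dx":0.024,"dy":-0.033,"twist":-7,"grip":1},{"dx":0.048,"dy":-0.066,"twist":-14,"grip":1},{"dx":0.072,"dy":-0.099,"twist":-21,"grip":1},{"dx":0.096,"dy":-0.132,"twist":-28,"grip":1},{"dx":0.12,"dy":-0.165,"twist":-34,"grip":1}]' 
python3 -m crank '[{"dx":0.024,"dy":-0.033,"grip":1},{"dx":0.048,"dy":-0.066,"grip":1},{"dx":0.072,"dy":-0.099,"grip":1},{"dx":0.096,"dy":-0.132,"grip":1},{"dx":0.12,"dy":-0.160,"grip":1}]' 
python3 -m crank '[{"dx":0,"grip":1},{"dx":0,"grip":1},{"dx":0,"grip":1},{"dx":0,"grip":1},{"dx":0,"grip":1}]' 
python3 - <<'E'
from h import *
s=arm.get_state();im=arm.grab_frame("wrist")[:,:,::-1];cv2.imwrite("pics/w1.png",im)
np.save("w1.npy",wristT(s));print(s["eef_pos"],s["ee_rot"],s["q"])
E
```

```text
[0.29810013 0.51215558 0.25658522] [ 3.14157988e+00  1.40404109e-04 -8.46063750e-01] [ 1.37319660e+00  2.06034295e-01 -1.30358272e-01 -1.26721333e-04
 -1.23432914e+00 -6.48422189e-01]invalid input at $[0]: expected keys dx, dy, dz, twist, grip
invalid input at $[0]: expected keys dx, dy, dz, twist, grip
invalid input at $[0]: expected keys dx, dy, dz, twist, grip
```

View pics/w1.png

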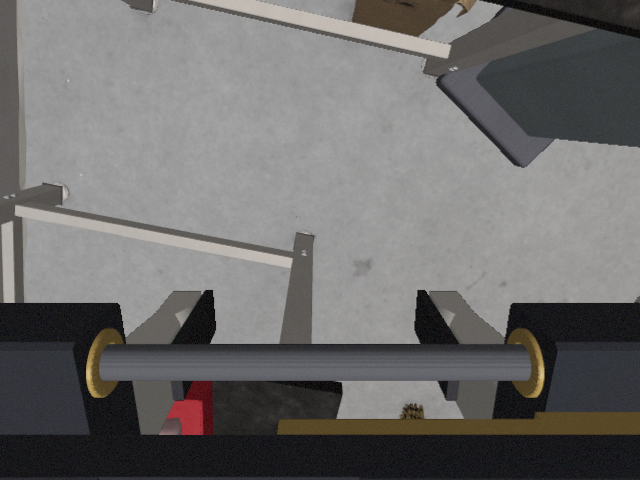

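```bash
python3 -m crank '[{"dx":0.026,"dy":-0.031,"dz":0,"twist":-7,"grip":1},{"dx":0.052,"dy":-0.062,"dz":0,"twist":-14,"grip":1},{"dx":0.078,"dy":-0.093,"dz":0,"twist":-21,"grip":1},{"dx":0.104,"dy":-0.124,"dz":0,"twist":-28,"grip":1},{"dx":0.13,"dy":-0.155,"dz":0,"twist":-34,"grip":1}]' 
python3 -m crank '[{"dx":0.026,"dy":-0.03,"dz":-0.01,"twist":0,"grip":1},{"dx":0.05,"dy":-0.06,"dz":-0.02,"twist":0,"grip":1},{"dx":0.075,"dy":-0.09,"dz":-0.03,"twist":0,"grip":1},{"dx":0.099,"dy":-0.112,"dz":-0.04,"twist":0,"grip":1},{"dx":0.099,"dy":-0.112,"dz":-0.05,"twist":0,"grip":1}]' 
python3 - <<'E'
from h import *
s=arm.get_state();im=arm.grab_frame("wrist")[:,:,::-1];cv2.imwrite("pics/w2.png",im)
np.save("w2.npy",wristT(s));print(s["eef_pos"],s["ee_rot"],s["t"],abs(s["qd"]).max())
E
```

```text
t: 0.98
eef_pos: [0.428, 0.357, 0.2564]
ee_rot: [3.141, -0.0, -1.44]
force: [1.3, 0.1, 0.5]
width: 0.0875
gripper_force: 0.0
t: 1.4
eef_pos: [0.529, 0.2429, 0.2056]
ee_rot: [3.141, -0.001, -1.438]
force: [0.7, 1.5, -0.1]
width: 0.0875
gripper_force: 0.0
[0.5289582  0.24289139 0.20555107] [ 3.14114251e+00 -1.22619210e-03 -1.43771186e+00] 1.4 0.2656744419120618
```

View pics/w2.png

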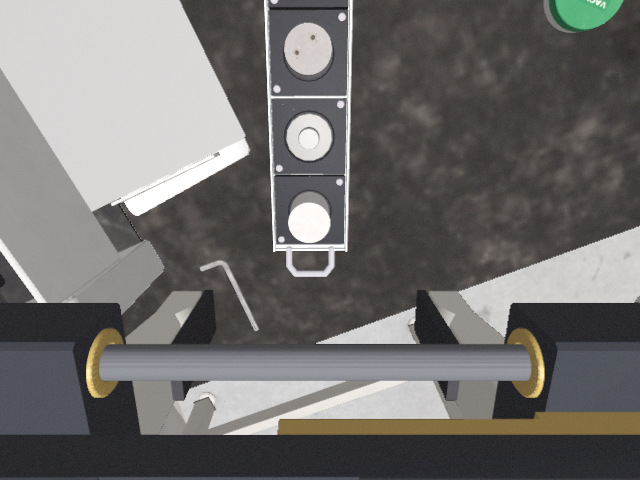

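```bash
python3 - <<'E'
from h import *
c=arm.get_calibration("wrist");T=np.load("w2.npy")
im=cv2.imread("pics/w2.png");g=cv2.cvtColor(im,cv2.COLOR_BGR2GRAY)
m=np.zeros_like(g);m[0:244,278:342]=(g[0:244,278:342]>150)*255
for q in cv2.findContours(m,cv2.RETR_EXTERNAL,cv2.CHAIN_APPROX_NONE)[0]:
    if cv2.contourArea(q)>600: print(cv2.minEnclosingCircle(q),cv2.contourArea(q))
for n,p,z in(("tall",(309,223),.057),("stem disc",(308.5,137),.024),("stemtop",(308.7,138.5),.048),("med",(308,48.5),.04)): print(n,ray(c,T,p,z).round(4))
a,b=ray(c,T,(266.5,20),.016),ray(c,T,(274.5,245),.016);d,e=ray(c,T,(350,20),.016),ray(c,T,(347,245),.016)
print(a,b,d,e,np.degrees(np.arctan2(b[0]-a[0],b[1]-a[1])),np.degrees(np.arctan2(e[0]-d[0],e[1]-d[1])),np.linalg.norm(a-d))
E
```

```text
((309.0, 222.0), 21.213302612304688) 1332.5
((308.37054443359375, 136.95962524414062), 23.5009765625) 1603.5
((308.0, 48.5), 25.985671997070312) 1888.0
tall [0.534  0.2432 0.057 ]
stem disc [0.5431 0.1796 0.024 ]
stemtop [0.5426 0.1794 0.048 ]
med [0.5514 0.1162 0.04  ]
[0.58670442 0.09710068 0.016     ] [0.56165914 0.27890841 0.016     ] [0.52253025 0.08849991 0.016     ] [0.49607895 0.27013533 0.016     ] -7.8435247502987115 -8.285655547966678 0.06474794698546922
```

```bash
python3 -m crank '[{"dx":0,"dy":0.002,"dz":-0.035,"twist":0,"grip":0.3},{"dx":0,"dy":0.002,"dz":-0.07,"twist":0,"grip":0.3},{"dx":0,"dy":0.002,"dz":-0.1,"twist":0,"grip":0.3},{"dx":0,"dy":0.002,"dz":-0.125,"twist":0,"grip":0.3},{"dx":0,"dy":0.002,"dz":-0.125,"twist":0,"grip":0.3}]' 30
```

```text
t: 1.87
eef_pos: [0.5229, 0.2472, 0.0765]
ee_rot: [3.134, -0.004, -1.434]
force: [-0.3, -0.5, -1.0]
width: 0.0604
gripper_force: 0.0
```

```bash
python3 -m crank '[{"dx":0,"dy":0,"dz":0,"twist":0,"grip":0.3},{"dx":0,"dy":0,"dz":0,"twist":0,"grip":0.3},{"dx":0,"dy":0,"dz":0,"twist":0,"grip":0.3},{"dx":0,"dy":0,"dz":0,"twist":0,"grip":0.3},{"dx":0,"dy":0,"dz":0,"twist":0,"grip":0.3}]'; python3 -c "
from station import arm;print(arm.get_state()['q'],arm.get_state()['qd'])"
```

```text
t: 2.28
eef_pos: [0.5268, 0.2493, 0.0831]
ee_rot: [-3.14, 0.001, -1.434]
force: [0.0, -0.7, -0.5]
width: 0.0566
gripper_force: 0.0
[ 7.77322135e-01  3.39364844e-01 -3.78626401e-01  9.49628106e-05
 -8.50297436e-01 -6.40535888e-01] [-0.0019717   0.00686317 -0.00821699 -0.00226609  0.00386072  0.00032404]
```

```bash
python3 -m crank '[{"dx":0.007,"dy":-0.007,"dz":0,"twist":0,"grip":0.3},{"dx":0.007,"dy":-0.007,"dz":-0.02,"twist":0,"grip":0.3},{"dx":0.007,"dy":-0.007,"dz":-0.04,"twist":0,"grip":0.3},{"dx":0.007,"dy":-0.007,"dz":-0.053,"twist":0,"grip":0.3},{"dx":0.007,"dy":-0.007,"dz":-0.053,"twist":0,"grip":0.3}]'; python3 -m crank '[{"dx":0,"dy":0,"dz":0,"twist":0,"grip":0.3},{"dx":0,"dy":0,"dz":0,"twist":0,"grip":-0.3},{"dx":0,"dy":0,"dz":0,"twist":0,"grip":-0.5},{"dx":0,"dy":0,"dz":0,"twist":0,"grip":-0.5},{"dx":0,"dy":0,"dz":0,"twist":0,"grip":-0.5}]' 30
```

```text
t: 2.7
eef_pos: [0.5322, 0.2402, 0.0262]
ee_rot: [3.138, -0.002, -1.435]
force: [-0.0, 0.0, -0.2]
width: 0.0571
gripper_force: 0.0
t: 3.12
eef_pos: [0.5337, 0.242, 0.0294]
ee_rot: [-3.14, 0.001, -1.434]
force: [0.6, 0.1, -0.8]
width: 0.036
gripper_force: 0.0
```

```bash
python3 -m crank '[{"dx":0,"dy":0,"dz":0,"twist":0,"grip":-1},{"dx":0,"dy":0,"dz":0,"twist":0,"grip":-1},{"dx":0,"dy":0,"dz":0,"twist":0,"grip":-1},{"dx":0,"dy":0,"dz":0.01,"twist":0,"grip":-1},{"dx":0,"dy":0,"dz":0.025,"twist":0,"grip":-1}]' 30
python3 -m crank '[{"dx":0,"dy":0,"dz":0.03,"twist":0,"grip":-1},{"dx":0,"dy":0,"dz":0.06,"twist":0,"grip":-1},{"dx":0,"dy":0,"dz":0.085,"twist":0,"grip":-1},{"dx":0,"dy":0,"dz":0.105,"twist":0,"grip":-1},{"dx":0,"dy":0,"dz":0.105,"twist":0,"grip":-1}]' 30
```

```text
t: 3.53
eef_pos: [0.5319, 0.2407, 0.0524]
ee_rot: [3.138, -0.002, -1.435]
force: [-0.4, 0.2, -2.5]
width: 0.0336
gripper_force: 30.0
t: 3.95
eef_pos: [0.535, 0.2428, 0.1636]
ee_rot: [-3.136, 0.003, -1.433]
force: [1.7, 0.1, -2.6]
width: 0.0333
gripper_force: 30.0
```

```bash
python3 -m crank '[{"dx":0,"dy":-0.03,"dz":0.01,"twist":0,"grip":-1},{"dx":0,"dy":-0.06,"dz":0.02,"twist":0,"grip":-1},{"dx":0,"dy":-0.09,"dz":0.03,"twist":0,"grip":-1},{"dx":0,"dy":-0.12,"dz":0.04,"twist":0,"grip":-1},{"dx":0,"dy":-0.15,"dz":0.05,"twist":0,"grip":-1}]' 30
python3 -m crank '[{"dx":0,"dy":-0.03,"dz":0.0,"twist":1,"grip":-1},{"dx":0,"dy":-0.06,"dz":0.0,"twist":2,"grip":-1},{"dx":0,"dy":-0.09,"dz":0.0,"twist":3,"grip":-1},{"dx":0,"dy":-0.12,"dz":0,"twist":4,"grip":-1},{"dx":0,"dy":-0.14,"dz":0,"twist":5,"grip":-1}]' 30
python3 -m crank '[{"dx":0,"dy":0,"dz":0.0,"twist":0,"grip":-1},{"dx":0,"dy":0,"dz":0.0,"twist":0,"grip":-1},{"dx":0,"dy":0,"dz":0.0,"twist":0,"grip":-1},{"dx":0,"dy":0,"dz":0,"twist":0,"grip":-1},{"dx":0,"dy":0,"dz":0,"twist":0,"grip":-1}]' 30
python3 - <<'E'
from h import *
s=arm.get_state();im=arm.grab_frame("wrist")[:,:,::-1];cv2.imwrite("pics/w3.png",im)
T=wristT(s);np.save("w3.npy",T);c=arm.get_calibration("wrist")
g=cv2.cvtColor(im,cv2.COLOR_BGR2GRAY)
m=((g<90)*255).astype(np.uint8)
for q in cv2.findContours(m,cv2.RETR_LIST,cv2.CHAIN_APPROX_NONE)[0]:
    a=cv2.contourArea(q);(x,y),r=cv2.minEnclosingCircle(q)
    if a>.8*3.14*r*r and r>15: print(x,y,r,ray(c,T,(x,y),.016).round(4))
E
```

```text
t: 4.37
eef_pos: [0.5322, 0.0902, 0.2083]
ee_rot: [3.14, -0.0, -1.434]
force: [1.6, 0.8, -2.4]
width: 0.0334
gripper_force: 30.0
t: 4.78
eef_pos: [0.532, -0.0505, 0.2079]
ee_rot: [3.14, 0.0, -1.347]
force: [0.6, 1.1, -1.9]
width: 0.0335
gripper_force: 30.0
t: 5.2
eef_pos: [0.5332, -0.0475, 0.2084]
ee_rot: [3.141, 0.0, -1.346]
force: [-0.2, -0.1, -2.3]
width: 0.0335
gripper_force: 30.0
402.71783447265625 236.74752807617188 21.375232696533203 [ 0.4497 -0.0414  0.016 ]
343.2492370605469 112.75382232666016 32.27046585083008 [ 0.5291 -0.1341  0.016 ]
208.62088012695312 89.9955062866211 31.583616256713867 [ 0.641  -0.1267  0.016 ]
345.0 29.2578125 35.44046401977539 [ 0.543  -0.1951  0.016 ]
```

View pics/w3.png

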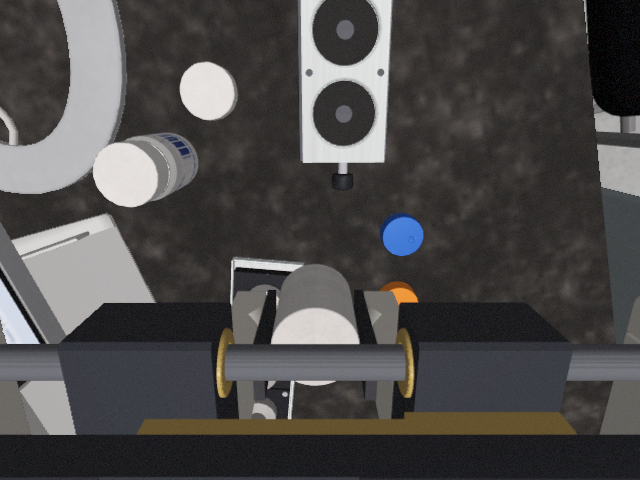

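```bash
python3 -m crank '[{"dx":0.006,"dy":-0.035,"dz":0,"twist":0,"grip":-1},{"dx":0.012,"dy":-0.07,"dz":0,"twist":0,"grip":-1},{"dx":0.018,"dy":-0.105,"dz":0,"twist":0,"grip":-1},{"dx":0.024,"dy":-0.14,"dz":0,"twist":0,"grip":-1},{"dx":0.028,"dy":-0.175,"dz":0,"twist":0,"grip":-1}]' 30
python3 -m crank '[{"dx":0.005,"dy":-0.035,"dz":0,"twist":0,"grip":-1},{"dx":0.008,"dy":-0.07,"dz":-0.02,"twist":0,"grip":-1},{"dx":0.011,"dy":-0.0985,"dz":-0.05,"twist":0,"grip":-1},{"dx":0.011,"dy":-0.0985,"dz":-0.08,"twist":0,"grip":-1},{"dx":0.011,"dy":-0.0985,"dz":-0.11,"twist":0,"grip":-1}]' 30
python3 -m crank '[{"dx":0,"dy":0,"dz":-0.01,"twist":0,"grip":-1},{"dx":0,"dy":0,"dz":-0.02,"twist":0,"grip":-1},{"dx":0,"dy":0,"dz":-0.02,"twist":0,"grip":-1},{"dx":0,"dy":0,"dz":-0.02,"twist":0,"grip":-1},{"dx":0,"dy":0,"dz":-0.02,"twist":0,"grip":-1}]' 30
```

```text
t: 5.67
eef_pos: [0.5619, -0.2241, 0.2085]
ee_rot: [-3.141, -0.0, -1.345]
force: [1.0, 0.1, -2.5]
width: 0.0332
gripper_force: 30.0
t: 6.08
eef_pos: [0.5722, -0.3231, 0.0968]
ee_rot: [3.142, 0.0, -1.349]
force: [0.8, 0.6, -2.6]
width: 0.0335
gripper_force: 30.0
t: 6.5
eef_pos: [0.5738, -0.3218, 0.0807]
ee_rot: [-3.139, -0.002, -1.346]
force: [-0.3, 0.2, -2.5]
width: 0.0334
gripper_force: 30.0
```

```bash
python3 -m crank '[{"dx":-0.002,"dy":0.001,"dz":-0.015,"twist":0,"grip":-1},{"dx":-0.002,"dy":0.001,"dz":-0.03,"twist":0,"grip":-1},{"dx":-0.002,"dy":0.001,"dz":-0.04,"twist":0,"grip":-1},{"dx":-0.002,"dy":0.001,"dz":-0.046,"twist":0,"grip":-1},{"dx":-0.002,"dy":0.001,"dz":-0.048,"twist":0,"grip":-1}]' 30
python3 -m crank '[{"dx":0,"dy":0,"dz":-0.001,"twist":0,"grip":-1},{"dx":0,"dy":0,"dz":-0.002,"twist":0,"grip":-1},{"dx":0,"dy":0,"dz":-0.003,"twist":0,"grip":-1},{"dx":0,"dy":0,"dz":-0.004,"twist":0,"grip":-1},{"dx":0,"dy":0,"dz":-0.004,"twist":0,"grip":-1}]' 30
```

```text
t: 6.92
eef_pos: [0.5704, -0.3207, 0.0304]
ee_rot: [3.141, 0.0, -1.346]
force: [0.5, 0.1, -3.0]
width: 0.0332
gripper_force: 30.0
t: 7.33
eef_pos: [0.571, -0.3211, 0.0284]
ee_rot: [-3.14, -0.001, -1.346]
force: [-1.7, 2.0, 6.8]
width: 0.0334
gripper_force: 30.0
```

```bash
python3 -m crank '[{"dx":0,"dy":0,"dz":0,"twist":0,"grip":0.1},{"dx":0,"dy":0,"dz":0,"twist":0,"grip":0.2},{"dx":0,"dy":0,"dz":0,"twist":0,"grip":0.2},{"dx":0,"dy":0,"dz":0,"twist":0,"grip":0.2},{"dx":0,"dy":0,"dz":0.01,"twist":0,"grip":0.2}]' 30
python3 -m crank '[{"dx":0,"dy":0,"dz":0.03,"twist":0,"grip":0.2},{"dx":0,"dy":0,"dz":0.06,"twist":0,"grip":0.2},{"dx":0,"dy":0,"dz":0.09,"twist":0,"grip":0.2},{"dx":0,"dy":0.03,"dz":0.115,"twist":0,"grip":0.2},{"dx":0,"dy":0.06,"dz":0.13,"twist":0,"grip":0.2}]' 30
```

```text
t: 7.75
eef_pos: [0.569, -0.3204, 0.035]
ee_rot: [3.139, 0.002, -1.347]
force: [-0.0, 0.6, -0.7]
width: 0.052
gripper_force: 0.0
t: 8.17
eef_pos: [0.5713, -0.2617, 0.1705]
ee_rot: [-3.138, -0.002, -1.349]
force: [0.6, 0.7, 0.5]
width: 0.0522
gripper_force: 0.0
```

```bash
python3 -m crank '[{"dx":-0.003,"dy":0.04,"dz":0,"twist":-1,"grip":0.1},{"dx":-0.006,"dy":0.08,"dz":0,"twist":-2,"grip":0.1},{"dx":-0.009,"dy":0.12,"dz":0,"twist":-3,"grip":0.1},{"dx":-0.012,"dy":0.16,"dz":0,"twist":-4,"grip":0.1},{"dx":-0.015,"dy":0.2,"dz":0,"twist":-5,"grip":0.1}]' 30
python3 -m crank '[{"dx":-0.003,"dy":0.04,"dz":0,"twist":0,"grip":0},{"dx":-0.006,"dy":0.08,"dz":0,"twist":0,"grip":0},{"dx":-0.009,"dy":0.12,"dz":0,"twist":0,"grip":0},{"dx":-0.012,"dy":0.16,"dz":0,"twist":0,"grip":0},{"dx":-0.013,"dy":0.2,"dz":0,"twist":0,"grip":0}]' 30
python3 -m crank '[{"dx":0,"dy":0.025,"dz":-0.01,"twist":0,"grip":0},{"dx":0,"dy":0.04,"dz":-0.04,"twist":0,"grip":0},{"dx":0,"dy":0.04,"dz":-0.07,"twist":0,"grip":0},{"dx":0,"dy":0.04,"dz":-0.09,"twist":0,"grip":0},{"dx":0,"dy":0.04,"dz":-0.09,"twist":0,"grip":0}]' 30
python3 -m crank '[{"dx":0,"dy":0,"dz":0,"twist":0,"grip":0},{"dx":0,"dy":0,"dz":0,"twist":0,"grip":0},{"dx":0,"dy":0,"dz":0,"twist":0,"grip":0},{"dx":0,"dy":0,"dz":0,"twist":0,"grip":0},{"dx":0,"dy":0,"dz":0,"twist":0,"grip":0}]' 30
python3 - <<'E'
from h import *
s=arm.get_state();im=arm.grab_frame("wrist")[:,:,::-1];cv2.imwrite("pics/w4.png",im)
np.save("w4.npy",wristT(s));print(s["eef_pos"])
E
```

```text
t: 8.58
eef_pos: [0.555, -0.0591, 0.1676]
ee_rot: [-3.14, -0.0, -1.435]
force: [0.1, 0.1, -0.7]
width: 0.0483
gripper_force: 0.0
t: 9.0
eef_pos: [0.5417, 0.1411, 0.1677]
ee_rot: [-3.141, 0.0, -1.434]
force: [1.2, -0.2, -0.1]
width: 0.0436
gripper_force: 0.0
t: 9.42
eef_pos: [0.5397, 0.1782, 0.073]
ee_rot: [3.135, -0.003, -1.434]
force: [-0.5, 0.1, -0.8]
width: 0.0438
gripper_force: 0.0
t: 9.83
eef_pos: [0.5429, 0.1793, 0.0779]
ee_rot: [-3.14, 0.001, -1.434]
force: [-1.0, 1.3, -0.4]
width: 0.0438
gripper_force: 0.0
[0.54294744 0.17934591 0.07788006]
```

View pics/w4.png

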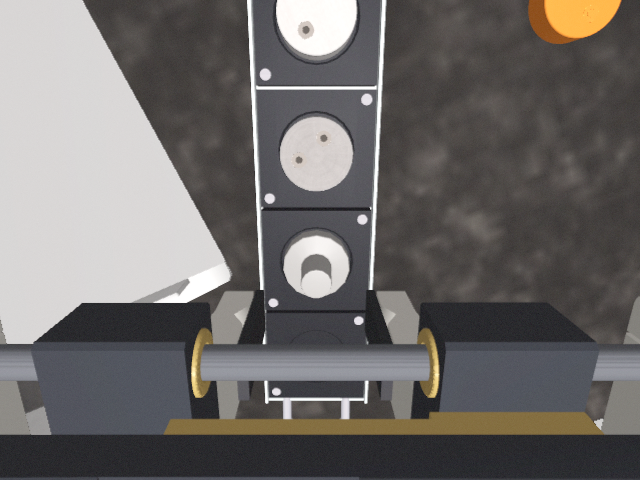

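```bash
python3 -c "
from h import *
c=arm.get_calibration('wrist');T=np.load('w4.npy')
print(ray(c,T,(316.5,152),.04),ray(c,T,(316.5,12),.028),ray(c,T,(316,264),.024),ray(c,T,(316,284),.048))"
python3 -m crank '[{"dx":0,"dy":0,"dz":-0.02,"twist":0,"grip":0},{"dx":0,"dy":0,"dz":-0.035,"twist":0,"grip":-0.1},{"dx":0,"dy":0,"dz":-0.045,"twist":0,"grip":-0.2},{"dx":0,"dy":0,"dz":-0.048,"twist":0,"grip":-0.4},{"dx":0,"dy":0,"dz":-0.05,"twist":0,"grip":-0.4}]' 30
python3 -m crank '[{"dx":0,"dy":0,"dz":0,"twist":0,"grip":-0.4},{"dx":0,"dy":0,"dz":0,"twist":0,"grip":-1},{"dx":0,"dy":0,"dz":0,"twist":0,"grip":-1},{"dx":0,"dy":0,"dz":0,"twist":0,"grip":-1},{"dx":0,"dy":0,"dz":0,"twist":0,"grip":-1}]' 30
python3 -m crank '[{"dx":0,"dy":0,"dz":0,"twist":0,"grip":-1},{"dx":0,"dy":0,"dz":0,"twist":0,"grip":-1},{"dx":0,"dy":0,"dz":0,"twist":0,"grip":-1},{"dx":0,"dy":0,"dz":0,"twist":0,"grip":-1},{"dx":0,"dy":0,"dz":0,"twist":0,"grip":-1}]' 30
```

```text
[0.55159322 0.11492311 0.04      ] [0.56010124 0.05334544 0.028     ] [0.54312269 0.17780674 0.024     ] [0.54291764 0.17949396 0.048     ]
t: 10.3
eef_pos: [0.5423, 0.179, 0.0263]
ee_rot: [3.141, -0.001, -1.434]
force: [1.1, 0.4, -0.0]
width: 0.0286
gripper_force: 0.0
t: 10.72
eef_pos: [0.5427, 0.1795, 0.0273]
ee_rot: [-3.14, 0.0, -1.434]
force: [-1.0, 0.7, 3.3]
width: 0.0154
gripper_force: 30.0
t: 11.13
eef_pos: [0.5427, 0.1795, 0.0272]
ee_rot: [-3.141, 0.0, -1.434]
force: [-1.5, 0.6, 5.6]
width: 0.0152
gripper_force: 30.1
```

```bash
python3 -m crank '[{"dx":0,"dy":0,"dz":0.015,"twist":0,"grip":-1},{"dx":0,"dy":0,"dz":0.04,"twist":0,"grip":-1},{"dx":0,"dy":0,"dz":0.07,"twist":0,"grip":-1},{"dx":0,"dy":0,"dz":0.1,"twist":0,"grip":-1},{"dx":0,"dy":-0.03,"dz":0.12,"twist":0,"grip":-1}]' 30
python3 -m crank '[{"dx":0.002,"dy":-0.04,"dz":0,"twist":1,"grip":-1},{"dx":0.004,"dy":-0.08,"dz":0,"twist":2,"grip":-1},{"dx":0.006,"dy":-0.12,"dz":0,"twist":3,"grip":-1},{"dx":0.008,"dy":-0.16,"dz":0,"twist":4,"grip":-1},{"dx":0.01,"dy":-0.2,"dz":0,"twist":5,"grip":-1}]' 30
python3 -m crank '[{"dx":0.002,"dy":-0.04,"dz":0,"twist":0,"grip":-1},{"dx":0.004,"dy":-0.08,"dz":0,"twist":0,"grip":-1},{"dx":0.005,"dy":-0.12,"dz":0,"twist":0,"grip":-1},{"dx":0.005,"dy":-0.16,"dz":0,"twist":0,"grip":-1},{"dx":0.005,"dy":-0.19,"dz":0,"twist":0,"grip":-1}]' 30
python3 -m crank '[{"dx":0,"dy":-0.018,"dz":-0.02,"twist":0,"grip":-1},{"dx":0,"dy":-0.018,"dz":-0.05,"twist":0,"grip":-1},{"dx":0,"dy":-0.018,"dz":-0.08,"twist":0,"grip":-1},{"dx":0,"dy":-0.018,"dz":-0.09,"twist":0,"grip":-1},{"dx":0,"dy":-0.018,"dz":-0.09,"twist":0,"grip":-1}]' 30
python3 -m crank '[{"dx":0,"dy":0,"dz":0,"twist":0,"grip":-1},{"dx":0,"dy":0,"dz":0,"twist":0,"grip":-1},{"dx":0,"dy":0,"dz":0,"twist":0,"grip":-1},{"dx":0,"dy":0,"dz":0,"twist":0,"grip":-1},{"dx":0,"dy":0,"dz":0,"twist":0,"grip":-1}]' 30
python3 - <<'E'
from h import *
s=arm.get_state();im=arm.grab_frame("wrist")[:,:,::-1];cv2.imwrite("pics/w5.png",im)
np.save("w5.npy",wristT(s));print(s["eef_pos"])
E
```

```text
t: 11.55
eef_pos: [0.5439, 0.1523, 0.1492]
ee_rot: [-3.138, 0.001, -1.431]
force: [1.8, -0.6, -1.3]
width: 0.0157
gripper_force: 30.0
t: 11.97
eef_pos: [0.5516, -0.0525, 0.1464]
ee_rot: [3.141, 0.0, -1.346]
force: [0.5, 0.1, -2.4]
width: 0.0154
gripper_force: 30.0
t: 12.38
eef_pos: [0.5564, -0.2435, 0.146]
ee_rot: [3.141, 0.0, -1.348]
force: [0.4, 0.0, -1.5]
width: 0.0154
gripper_force: 30.0
t: 12.8
eef_pos: [0.5547, -0.2584, 0.0532]
ee_rot: [3.135, 0.003, -1.348]
force: [-0.8, 0.6, -1.7]
width: 0.0157
gripper_force: 30.0
t: 13.22
eef_pos: [0.5581, -0.2587, 0.0579]
ee_rot: [-3.14, -0.001, -1.346]
force: [0.0, 0.4, -2.1]
width: 0.0155
gripper_force: 30.0
[ 0.55805248 -0.25868154  0.05785061]
```

View pics/w5.png

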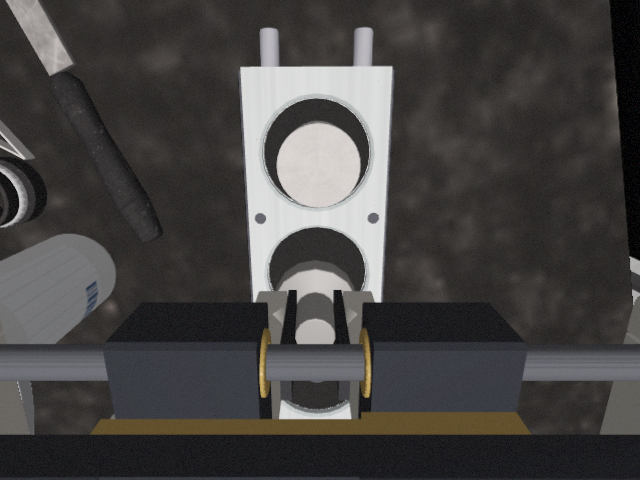

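```bash
python3 -m crank '[{"dx":0,"dy":0,"dz":-0.012,"twist":0,"grip":-1},{"dx":0,"dy":0,"dz":-0.022,"twist":0,"grip":-1},{"dx":0,"dy":0,"dz":-0.026,"twist":0,"grip":-1},{"dx":0,"dy":0,"dz":-0.028,"twist":0,"grip":-1},{"dx":0,"dy":0,"dz":-0.029,"twist":0,"grip":-1}]' 30
python3 -m crank '[{"dx":0,"dy":0,"dz":-0.001,"twist":0,"grip":-1},{"dx":0,"dy":0,"dz":-0.002,"twist":0,"grip":-1},{"dx":0,"dy":0,"dz":-0.0028,"twist":0,"grip":-1},{"dx":0,"dy":0,"dz":-0.0028,"twist":0,"grip":-1},{"dx":0,"dy":0,"dz":-0.0028,"twist":0,"grip":-1}]' 30
```

```text
t: 13.68
eef_pos: [0.5568, -0.2587, 0.0265]
ee_rot: [3.14, 0.001, -1.347]
force: [0.6, -0.7, -1.8]
width: 0.0157
gripper_force: 30.0
t: 14.1
eef_pos: [0.5572, -0.2589, 0.0262]
ee_rot: [-3.141, -0.0, -1.346]
force: [-4.0, 2.3, 9.9]
width: 0.0155
gripper_force: 30.1
```

```bash
python3 -m crank '[{"dx":0,"dy":0,"dz":0,"twist":0,"grip":-0.3},{"dx":0,"dy":0,"dz":0,"twist":0,"grip":-0.2},{"dx":0,"dy":0,"dz":0,"twist":0,"grip":-0.2},{"dx":0,"dy":0,"dz":0,"twist":0,"grip":-0.2},{"dx":0,"dy":0,"dz":0.01,"twist":0,"grip":-0.2}]' 30
python3 -m crank '[{"dx":0,"dy":0,"dz":0.03,"twist":0,"grip":-0.2},{"dx":0,"dy":0,"dz":0.06,"twist":0,"grip":0.2},{"dx":0,"dy":0,"dz":0.09,"twist":0,"grip":0.2},{"dx":0,"dy":0.03,"dz":0.115,"twist":0,"grip":0.2},{"dx":0,"dy":0.06,"dz":0.13,"twist":0,"grip":0.2}]' 30
```

```text
t: 14.52
eef_pos: [0.5561, -0.2585, 0.0332]
ee_rot: [3.139, 0.001, -1.347]
force: [-0.0, -0.2, 0.3]
width: 0.0347
gripper_force: 0.0
t: 14.93
eef_pos: [0.5584, -0.1995, 0.1686]
ee_rot: [-3.138, -0.002, -1.349]
force: [1.3, 1.1, 1.2]
width: 0.0517
gripper_force: 0.0
```

```bash
python3 -m crank '[{"dx":-0.001,"dy":0.04,"dz":0,"twist":-1,"grip":0.3},{"dx":-0.002,"dy":0.08,"dz":0,"twist":-2,"grip":0.3},{"dx":-0.003,"dy":0.12,"dz":0,"twist":-3,"grip":0.3},{"dx":-0.004,"dy":0.16,"dz":0,"twist":-4,"grip":0.3},{"dx":-0.006,"dy":0.2,"dz":0,"twist":-5,"grip":0.3}]' 30
python3 -m crank '[{"dx":0,"dy":0.04,"dz":0,"twist":0,"grip":0.3},{"dx":0,"dy":0.08,"dz":0,"twist":0,"grip":0.3},{"dx":0,"dy":0.114,"dz":-0.02,"twist":0,"grip":0.3},{"dx":0,"dy":0.114,"dz":-0.05,"twist":0,"grip":0.3},{"dx":0,"dy":0.114,"dz":-0.09,"twist":0,"grip":0.3}]' 30
python3 -m crank '[{"dx":0,"dy":0,"dz":-0.02,"twist":0,"grip":0.3},{"dx":0,"dy":0,"dz":-0.02,"twist":0,"grip":0.3},{"dx":0,"dy":0,"dz":-0.02,"twist":0,"grip":0.3},{"dx":0,"dy":0,"dz":-0.02,"twist":0,"grip":0.3},{"dx":0,"dy":0,"dz":-0.02,"twist":0,"grip":0.3}]' 30
```

```text
t: 15.35
eef_pos: [0.5512, 0.003, 0.1658]
ee_rot: [-3.14, 0.0, -1.435]
force: [0.8, -0.2, 0.4]
width: 0.0566
gripper_force: 0.0
t: 15.77
eef_pos: [0.5535, 0.1186, 0.0772]
ee_rot: [-3.135, 0.002, -1.43]
force: [0.6, 1.2, -0.9]
width: 0.0571
gripper_force: 0.0
t: 16.18
eef_pos: [0.5528, 0.1157, 0.057]
ee_rot: [-3.138, 0.001, -1.434]
force: [-0.2, 0.4, -0.3]
width: 0.0571
gripper_force: 0.0
```

```bash
python3 -m crank '[{"dx":-0.001,"dy":0,"dz":-0.012,"twist":0,"grip":0.3},{"dx":-0.001,"dy":0,"dz":-0.024,"twist":0,"grip":0.3},{"dx":-0.001,"dy":0,"dz":-0.031,"twist":0,"grip":0.1},{"dx":-0.001,"dy":0,"dz":-0.034,"twist":0,"grip":0},{"dx":-0.001,"dy":0,"dz":-0.035,"twist":0,"grip":0}]' 30
python3 -m crank '[{"dx":0,"dy":0,"dz":0,"twist":0,"grip":0},{"dx":0,"dy":0,"dz":0,"twist":0,"grip":0},{"dx":0,"dy":0,"dz":0,"twist":0,"grip":-1},{"dx":0,"dy":0,"dz":0,"twist":0,"grip":-1},{"dx":0,"dy":0,"dz":0,"twist":0,"grip":-1}]' 30
python3 -m crank '[{"dx":0,"dy":0,"dz":0,"twist":0,"grip":-1},{"dx":0,"dy":0,"dz":0,"twist":0,"grip":-1},{"dx":0,"dy":0,"dz":0,"twist":0,"grip":-1},{"dx":0,"dy":0,"dz":0,"twist":0,"grip":-1},{"dx":0,"dy":0,"dz":0,"twist":0,"grip":-1}]' 30
```

```text
t: 16.6
eef_pos: [0.5506, 0.1152, 0.0202]
ee_rot: [-3.141, 0.0, -1.434]
force: [-0.1, -0.2, 0.3]
width: 0.0452
gripper_force: 0.0
t: 17.02
eef_pos: [0.5507, 0.1154, 0.0202]
ee_rot: [-3.141, 0.0, -1.434]
force: [0.0, 0.2, 2.2]
width: 0.0348
gripper_force: 30.0
t: 17.43
eef_pos: [0.5507, 0.1154, 0.0203]
ee_rot: [-3.141, 0.0, -1.434]
force: [-0.6, 1.0, 5.7]
width: 0.0353
gripper_force: 30.0
```

```bash
python3 -m crank '[{"dx":0,"dy":0,"dz":0.015,"twist":0,"grip":-1},{"dx":0,"dy":0,"dz":0.04,"twist":0,"grip":-1},{"dx":0,"dy":0,"dz":0.07,"twist":0,"grip":-1},{"dx":0,"dy":0,"dz":0.1,"twist":0,"grip":-1},{"dx":0,"dy":-0.03,"dz":0.12,"twist":0,"grip":-1}]' 30
python3 -m crank '[{"dx":-0.001,"dy":-0.04,"dz":0,"twist":1,"grip":-1},{"dx":-0.002,"dy":-0.08,"dz":0,"twist":2,"grip":-1},{"dx":-0.003,"dy":-0.12,"dz":0,"twist":3,"grip":-1},{"dx":-0.004,"dy":-0.16,"dz":0,"twist":4,"grip":-1},{"dx":-0.006,"dy":-0.2,"dz":0,"twist":5,"grip":-1}]' 30
python3 -m crank '[{"dx":-0.001,"dy":-0.04,"dz":0,"twist":0,"grip":-1},{"dx":-0.002,"dy":-0.075,"dz":0,"twist":0,"grip":-1},{"dx":-0.002,"dy":-0.082,"dz":-0.03,"twist":0,"grip":-1},{"dx":-0.002,"dy":-0.082,"dz":-0.06,"twist":0,"grip":-1},{"dx":-0.002,"dy":-0.082,"dz":-0.09,"twist":0,"grip":-1}]' 30
python3 -m crank '[{"dx":0,"dy":0,"dz":0,"twist":0,"grip":-1},{"dx":0,"dy":0,"dz":0,"twist":0,"grip":-1},{"dx":0,"dy":0,"dz":0,"twist":0,"grip":-1},{"dx":0,"dy":0,"dz":0,"twist":0,"grip":-1},{"dx":0,"dy":0,"dz":0,"twist":0,"grip":-1}]' 30
python3 - <<'E'
from h import *
s=arm.get_state();im=arm.grab_frame("wrist")[:,:,::-1];cv2.imwrite("pics/w6.png",im);print(s["eef_pos"])
E
```

```text
t: 17.85
eef_pos: [0.5517, 0.088, 0.1421]
ee_rot: [-3.139, 0.001, -1.431]
force: [2.6, -0.6, -2.1]
width: 0.0357
gripper_force: 30.0
t: 18.27
eef_pos: [0.5434, -0.1164, 0.1393]
ee_rot: [3.141, 0.001, -1.346]
force: [2.1, -0.1, -2.1]
width: 0.0352
gripper_force: 30.0
t: 18.68
eef_pos: [0.5415, -0.198, 0.0485]
ee_rot: [-3.141, 0.0, -1.35]
force: [0.2, 0.9, -2.4]
width: 0.0355
gripper_force: 30.0
t: 19.1
eef_pos: [0.5436, -0.1966, 0.0517]
ee_rot: [-3.139, -0.001, -1.346]
force: [0.4, -0.2, -2.6]
width: 0.035
gripper_force: 30.0
[ 0.54364945 -0.19660897  0.05169359]
```

View pics/w6.png

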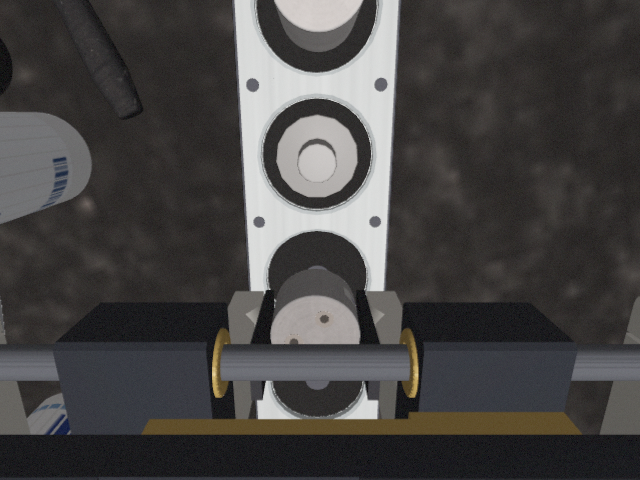

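```bash
python3 -m crank '[{"dx":0,"dy":0,"dz":-0.012,"twist":0,"grip":-1},{"dx":0,"dy":0,"dz":-0.022,"twist":0,"grip":-1},{"dx":0,"dy":0,"dz":-0.026,"twist":0,"grip":-1},{"dx":0,"dy":0,"dz":-0.029,"twist":0,"grip":-1},{"dx":0,"dy":0,"dz":-0.03,"twist":0,"grip":-1}]' 30
python3 -m crank '[{"dx":0,"dy":0,"dz":-0.001,"twist":0,"grip":-1},{"dx":0,"dy":0,"dz":-0.002,"twist":0,"grip":-1},{"dx":0,"dy":0,"dz":-0.0028,"twist":0,"grip":-1},{"dx":0,"dy":0,"dz":-0.0028,"twist":0,"grip":-1},{"dx":0,"dy":0,"dz":-0.0028,"twist":0,"grip":-1}]' 30
```

```text
t: 19.57
eef_pos: [0.5421, -0.1968, 0.0194]
ee_rot: [3.141, 0.0, -1.347]
force: [-0.3, -0.0, -2.3]
width: 0.0357
gripper_force: 30.0
t: 19.98
eef_pos: [0.5421, -0.1968, 0.0192]
ee_rot: [-3.141, -0.0, -1.346]
force: [-7.1, 4.6, 17.7]
width: 0.0355
gripper_force: 30.0
```

```bash
python3 -m crank '[{"dx":0,"dy":0,"dz":0.001,"twist":0,"grip":0},{"dx":0,"dy":0,"dz":0.001,"twist":0,"grip":0.2},{"dx":0,"dy":0,"dz":0.001,"twist":0,"grip":0.2},{"dx":0,"dy":0,"dz":0.001,"twist":0,"grip":0.2},{"dx":0,"dy":0,"dz":0.01,"twist":0,"grip":0.2}]' 30
python3 -m crank '[{"dx":0,"dy":0,"dz":0.03,"twist":0,"grip":0.2},{"dx":0,"dy":0,"dz":0.06,"twist":0,"grip":0.2},{"dx":0,"dy":0,"dz":0.09,"twist":0,"grip":0.2},{"dx":0,"dy":0.03,"dz":0.115,"twist":0,"grip":0.2},{"dx":0,"dy":0.06,"dz":0.13,"twist":0,"grip":0.2}]' 30
python3 -m crank '[{"dx":0.004,"dy":0.04,"dz":0,"twist":-1,"grip":0.3},{"dx":0.008,"dy":0.08,"dz":0,"twist":-2,"grip":0.3},{"dx":0.012,"dy":0.12,"dz":0,"twist":-3,"grip":0.3},{"dx":0.016,"dy":0.16,"dz":0,"twist":-4,"grip":0.3},{"dx":0.018,"dy":0.189,"dz":0,"twist":-5,"grip":0.3}]' 30
python3 -m crank '[{"dx":0,"dy":0,"dz":-0.03,"twist":0,"grip":0.3},{"dx":0,"dy":0,"dz":-0.06,"twist":0,"grip":0.3},{"dx":0,"dy":0,"dz":-0.09,"twist":0,"grip":0.3},{"dx":0,"dy":0,"dz":-0.1,"twist":0,"grip":0.3},{"dx":0,"dy":0,"dz":-0.1,"twist":0,"grip":0.3}]' 30
python3 -m crank '[{"dx":0,"dy":0,"dz":0,"twist":0,"grip":0.3},{"dx":0,"dy":0,"dz":0,"twist":0,"grip":0.3},{"dx":0,"dy":0,"dz":0,"twist":0,"grip":0.3},{"dx":0,"dy":0,"dz":0,"twist":0,"grip":0.3},{"dx":0,"dy":0,"dz":0,"twist":0,"grip":0.3}]' 30
python3 - <<'E'
from h import *
s=arm.get_state();im=arm.grab_frame("wrist")[:,:,::-1];cv2.imwrite("pics/w7.png",im);print(s["eef_pos"]);np.save("w7.npy",wristT(s))
E
```

```text
t: 20.4
eef_pos: [0.5412, -0.1967, 0.0256]
ee_rot: [3.139, 0.001, -1.347]
force: [-0.7, 1.0, -0.5]
width: 0.0524
gripper_force: 0.0
t: 20.82
eef_pos: [0.5434, -0.1373, 0.1606]
ee_rot: [-3.138, -0.001, -1.349]
force: [0.2, 0.3, -0.4]
width: 0.0523
gripper_force: 0.0
t: 21.23
eef_pos: [0.5606, 0.0551, 0.1579]
ee_rot: [-3.14, 0.0, -1.434]
force: [1.4, 0.1, -0.5]
width: 0.0569
gripper_force: 0.0
t: 21.65
eef_pos: [0.5586, 0.0515, 0.0548]
ee_rot: [3.137, -0.001, -1.434]
force: [-0.5, 0.8, 1.2]
width: 0.057
gripper_force: 0.0
t: 22.07
eef_pos: [0.5609, 0.0523, 0.0581]
ee_rot: [-3.14, 0.0, -1.434]
force: [-0.6, 0.4, 0.2]
width: 0.0566
gripper_force: 0.0
[0.56090776 0.05230088 0.0581406 ]
```

View pics/w7.png

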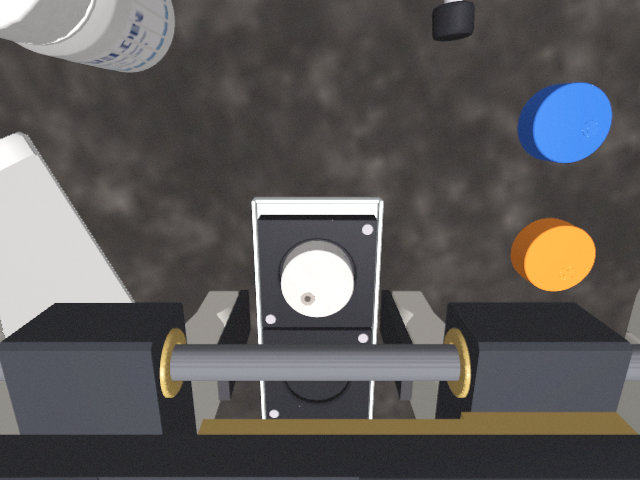

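```bash
python3 -c "
from h import *
print(ray(arm.get_calibration('wrist'),np.load('w7.npy'),(317.5,280.5),.028))"
python3 -m crank '[{"dx":-0.001,"dy":0,"dz":-0.012,"twist":0,"grip":0.3},{"dx":-0.001,"dy":0,"dz":-0.024,"twist":0,"grip":0.3},{"dx":-0.001,"dy":0,"dz":-0.032,"twist":0,"grip":0.2},{"dx":-0.001,"dy":0,"dz":-0.036,"twist":0,"grip":0.1},{"dx":-0.001,"dy":0,"dz":-0.037,"twist":0,"grip":0.1}]' 30
python3 -m crank '[{"dx":0,"dy":0,"dz":0,"twist":0,"grip":0.1},{"dx":0,"dy":0,"dz":0,"twist":0,"grip":0.1},{"dx":0,"dy":0,"dz":0,"twist":0,"grip":0.1},{"dx":0,"dy":0,"dz":0,"twist":0,"grip":0.1},{"dx":0,"dy":0,"dz":0,"twist":0,"grip":0.1}]' 30
```

```text
[0.56037262 0.05052885 0.028     ]
t: 22.53
eef_pos: [0.5589, 0.052, 0.0193]
ee_rot: [3.14, -0.0, -1.434]
force: [0.3, -0.3, 0.8]
width: 0.0492
gripper_force: 0.0
t: 22.95
eef_pos: [0.5596, 0.0523, 0.0203]
ee_rot: [-3.141, 0.0, -1.434]
force: [0.4, -0.1, -0.5]
width: 0.0482
gripper_force: 0.0
```

```bash
python3 -m crank '[{"dx":0,"dy":-0.001,"dz":-0.0015,"twist":0,"grip":0.1},{"dx":0,"dy":-0.001,"dz":-0.0015,"twist":0,"grip":0},{"dx":0,"dy":-0.001,"dz":-0.0015,"twist":0,"grip":-1},{"dx":0,"dy":-0.001,"dz":-0.0015,"twist":0,"grip":-1},{"dx":0,"dy":-0.001,"dz":-0.0015,"twist":0,"grip":-1}]' 30
python3 -m crank '[{"dx":0,"dy":0,"dz":0,"twist":0,"grip":-1},{"dx":0,"dy":0,"dz":0,"twist":0,"grip":-1},{"dx":0,"dy":0,"dz":0,"twist":0,"grip":-1},{"dx":0,"dy":0,"dz":0.003,"twist":0,"grip":-1},{"dx":0,"dy":0,"dz":0.01,"twist":0,"grip":-1}]' 30
```

```text
t: 23.37
eef_pos: [0.5593, 0.0512, 0.0184]
ee_rot: [3.142, -0.0, -1.434]
force: [0.7, -0.5, -0.1]
width: 0.0367
gripper_force: 30.0
t: 23.78
eef_pos: [0.5585, 0.0509, 0.0279]
ee_rot: [3.14, -0.0, -1.434]
force: [-0.2, 0.1, -1.0]
width: 0.0369
gripper_force: 30.0
```

```bash
python3 -m crank '[{"dx":0,"dy":0,"dz":0.02,"twist":0,"grip":-1},{"dx":0,"dy":0,"dz":0.045,"twist":0,"grip":-1},{"dx":0,"dy":0,"dz":0.07,"twist":0,"grip":-1},{"dx":0,"dy":0,"dz":0.09,"twist":0,"grip":-1},{"dx":-0.003,"dy":-0.02,"dz":0.1,"twist":0,"grip":-1}]' 30
python3 -m crank '[{"dx":-0.006,"dy":-0.035,"dz":0,"twist":1,"grip":-1},{"dx":-0.012,"dy":-0.07,"dz":0,"twist":2,"grip":-1},{"dx":-0.018,"dy":-0.105,"dz":0,"twist":3,"grip":-1},{"dx":-0.024,"dy":-0.14,"dz":0,"twist":4,"grip":-1},{"dx":-0.027,"dy":-0.165,"dz":0,"twist":5,"grip":-1}]' 30
python3 -m crank '[{"dx":0,"dy":0,"dz":-0.02,"twist":0,"grip":-1},{"dx":0,"dy":0,"dz":-0.04,"twist":0,"grip":-1},{"dx":0,"dy":0,"dz":-0.06,"twist":0,"grip":-1},{"dx":0,"dy":0,"dz":-0.075,"twist":0,"grip":-1},{"dx":0,"dy":0,"dz":-0.075,"twist":0,"grip":-1}]' 30
python3 -m crank '[{"dx":0,"dy":0,"dz":0,"twist":0,"grip":-1},{"dx":0,"dy":0,"dz":0,"twist":0,"grip":-1},{"dx":0,"dy":0,"dz":0,"twist":0,"grip":-1},{"dx":0,"dy":0,"dz":0,"twist":0,"grip":-1},{"dx":0,"dy":0,"dz":0,"twist":0,"grip":-1}]' 30
python3 - <<'E'
from h import *
s=arm.get_state();im=arm.grab_frame("wrist")[:,:,::-1];cv2.imwrite("pics/w8.png",im);print(s["eef_pos"])
E
```

```text
t: 24.2
eef_pos: [0.5585, 0.0333, 0.1322]
ee_rot: [-3.136, 0.001, -1.432]
force: [1.1, 0.3, -0.4]
width: 0.0367
gripper_force: 30.0
t: 24.62
eef_pos: [0.5282, -0.1359, 0.1292]
ee_rot: [-3.141, 0.0, -1.346]
force: [0.3, -0.2, -0.6]
width: 0.0371
gripper_force: 30.0
t: 25.03
eef_pos: [0.5271, -0.134, 0.0511]
ee_rot: [3.137, 0.001, -1.348]
force: [-0.3, 0.2, -0.2]
width: 0.0366
gripper_force: 30.0
t: 25.45
eef_pos: [0.5299, -0.1337, 0.0544]
ee_rot: [-3.14, -0.0, -1.347]
force: [-0.2, -0.5, -1.5]
width: 0.0366
gripper_force: 30.0
[ 0.52985529 -0.13368009  0.05437415]
```

View pics/w8.png

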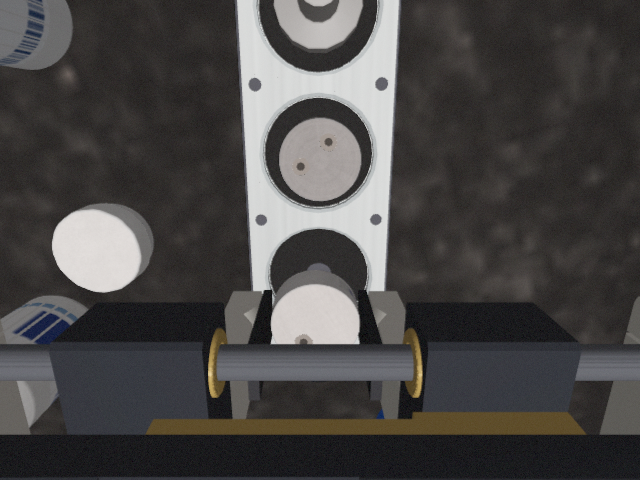

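Medium is standing centred in pocket 3 (320,158); flat is held level over pocket 4. Lower it.

```bash
python3 -m crank '[{"dx":0,"dy":0,"dz":-0.012,"twist":0,"grip":-1},{"dx":0,"dy":0,"dz":-0.024,"twist":0,"grip":-1},{"dx":0,"dy":0,"dz":-0.03,"twist":0,"grip":-1},{"dx":0,"dy":0,"dz":-0.032,"twist":0,"grip":-1},{"dx":0,"dy":0,"dz":-0.033,"twist":0,"grip":-1}]' 30
python3 -m crank '[{"dx":0,"dy":0,"dz":-0.0005,"twist":0,"grip":-1},{"dx":0,"dy":0,"dz":-0.001,"twist":0,"grip":-1},{"dx":0,"dy":0,"dz":-0.0015,"twist":0,"grip":-1},{"dx":0,"dy":0,"dz":-0.0015,"twist":0,"grip":-1},{"dx":0,"dy":0,"dz":-0.0015,"twist":0,"grip":-1}]' 30
```

```text
t: 25.92
eef_pos: [0.5292, -0.1338, 0.0203]
ee_rot: [3.141, -0.0, -1.347]
force: [0.2, 0.6, -1.5]
width: 0.037
gripper_force: 30.0
t: 26.33
eef_pos: [0.5295, -0.1338, 0.0192]
ee_rot: [-3.141, -0.0, -1.347]
force: [0.2, 0.4, -1.1]
width: 0.0363
gripper_force: 30.0
```

```bash
python3 -m crank '[{"dx":0,"dy":0,"dz":-0.0005,"twist":0,"grip":-1},{"dx":0,"dy":0,"dz":-0.001,"twist":0,"grip":-1},{"dx":0,"dy":0,"dz":-0.0015,"twist":0,"grip":-1},{"dx":0,"dy":0,"dz":-0.0015,"twist":0,"grip":-1},{"dx":0,"dy":0,"dz":-0.0015,"twist":0,"grip":-1}]' 30
```

```text
t: 26.75
eef_pos: [0.5293, -0.1338, 0.0175]
ee_rot: [-3.142, -0.0, -1.347]
force: [0.0, 0.1, 0.3]
width: 0.037
gripper_force: 30.0
```

```bash
python3 -m crank '[{"dx":0,"dy":0,"dz":-0.0004,"twist":0,"grip":-1},{"dx":0,"dy":0,"dz":-0.0004,"twist":0,"grip":-1},{"dx":0,"dy":0,"dz":-0.0004,"twist":0,"grip":-1},{"dx":0,"dy":0,"dz":-0.0004,"twist":0,"grip":-1},{"dx":0,"dy":0,"dz":-0.0004,"twist":0,"grip":-1}]' 30
```

```text
t: 27.17
eef_pos: [0.5293, -0.1338, 0.0174]
ee_rot: [-3.141, -0.0, -1.347]
force: [-2.3, 1.3, 4.7]
width: 0.0366
gripper_force: 30.0
```

Seated on the floor; release, rise and go clear for a last look.

```bash
python3 -m crank '[{"dx":0,"dy":0,"dz":0.0005,"twist":0,"grip":0},{"dx":0,"dy":0,"dz":0.0005,"twist":0,"grip":0.2},{"dx":0,"dy":0,"dz":0.0005,"twist":0,"grip":0.2},{"dx":0,"dy":0,"dz":0.0005,"twist":0,"grip":0.2},{"dx":0,"dy":0,"dz":0.01,"twist":0,"grip":0.2}]' 30
python3 -m crank '[{"dx":0,"dy":0,"dz":0.03,"twist":0,"grip":0.2},{"dx":0,"dy":0,"dz":0.06,"twist":0,"grip":0.2},{"dx":0,"dy":0,"dz":0.09,"twist":0,"grip":0.2},{"dx":0,"dy":0.03,"dz":0.12,"twist":0,"grip":0.2},{"dx":0,"dy":0.06,"dz":0.15,"twist":0,"grip":0.2}]' 30
python3 -m crank '[{"dx":0,"dy":0.03,"dz":0.02,"twist":0,"grip":0.2},{"dx":0,"dy":0.05,"dz":0.04,"twist":0,"grip":0.2},{"dx":0,"dy":0.05,"dz":0.05,"twist":0,"grip":0.2},{"dx":0,"dy":0.05,"dz":0.05,"twist":0,"grip":0.2},{"dx":0,"dy":0.05,"dz":0.05,"twist":0,"grip":0.2}]' 30
python3 - <<'E'
from h import *
cv2.imwrite("pics/w9.png",arm.grab_frame("wrist")[:,:,::-1])
E
```

```text
t: 27.58
eef_pos: [0.528, -0.1338, 0.0257]
ee_rot: [3.139, 0.001, -1.347]
force: [-0.8, -0.3, -0.4]
width: 0.0527
gripper_force: 0.0
t: 28.0
eef_pos: [0.5289, -0.0752, 0.1781]
ee_rot: [-3.141, -0.0, -1.35]
force: [1.0, 0.6, 0.4]
width: 0.0526
gripper_force: 0.0
t: 28.42
eef_pos: [0.5292, -0.0248, 0.2264]
ee_rot: [-3.141, 0.0, -1.346]
force: [0.4, -0.7, -0.1]
width: 0.0523
gripper_force: 0.0
```

View pics/w9.png

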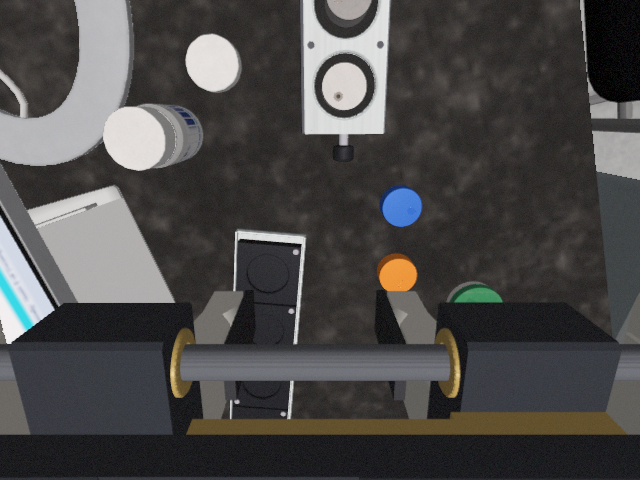

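The flat sample stands centred in pocket 4 (345,85), with its single spot on top. The tray's visible inserts are empty, and the blue and orange discs were not moved.

```bash
python3 -c "
from station import arm;print(arm.job_done())"
```

```text
the job is handed in; nothing more can be done
None
```

I moved all four samples into the magazine, in order from the docking pins: tall, mushroom-shaped, medium, flat. Each stands upright in its pocket, none was dropped, and I handed the job in at about 28.5 s.

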